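# Hang the strainer caddy on the rail and slide it home into the notch

### The arm

A 6-joint arm with a two-finger parallel gripper is mounted at the origin on the work surface. World frame = base frame: x ahead of the robot, y to its left, z up, the work surface at z = 0. Lengths are in m, angles in degrees, forces in N, time in s.
With the tool pointing down it reaches from about 0.375 to 0.9 m from the base axis. Payload 3.1 kg.
Tool frame: the origin (TCP) lies on the centre line of the jaws, within the pads' length; the fingertips stand 19 mm ahead of it and the grasp point (between the pads) is the TCP (tips_ahead is the distance from the TCP to the fingertips, in m); z points along the fingers, y is the line along which they close (so a half turn about z gives the same grasp; the last joint's range is limited). The gripper opens to 87 mm and grips with 3 to 60 N. Pads are 19 mm wide; open, the fingers measure 117 mm over their backs; the gripper's body (75 mm by 190 mm) begins 51 mm behind the grasp point.
Start: joints at [-75.487, 30.224, 82.088, -0, 67.689, -10.227], TCP at [0.262, -0.568, 0.242] pointing down, gripper open.
Joint ranges: [-176.69, 176.69], [-43.24, 126.21], [12.49, 139.97], [-82, 262], [0, 151.66], [-163.58, 163.58]. Speed limits (degrees/s): [159.86, 159.86, 180, 180, 180, 180].

### API

Orientations are given as a 3x3 rotation matrix whose columns are the frame's x, y, z axes.
In Python, from rig import read_state, capture, hand_in, trace, landmark_of, tips_ahead gives the robot as it stands.
- The arm moves only by the shell command python3 -m jog 'ROWS'. ROWS is JSON, a list of rows, each an object of numbers: "tx", "ty", "tz": the shift along the tool's x, y, z in cm; "roll": the turn about the tool's z in rad; "jaw": the opening, from 0 (shut) to 1 (fully open). A call has 1 to 8 rows; each row shifts and turns the commanded pose from where the row before left it, along the tool's axes as they then stand; what a row does not reach is not made up. A row lasts 1/10 s, in which the tool goes at most 50 mm and 8.59 degrees, less where a joint would pass 70% of its speed; a pose out of reach is approached as far as the arm can. A call with a gripper value outside its range is refused whole. The fingers move at their own pace and stop on an object; the grip force is fixed at half the most. Time passes only in rows, so rows that do not move let the fingers close. It gives the time, the measured TCP pose, the force, the opening and the grip force at its end, in the units of the state.
- read_state(): the state, without advancing time (a new reading comes with each control period).
- capture(name): name is "side" or "top" or "wrist"; returns a dict with "img" (384x512x3 uint8, red, green, blue), "vertical_fov" (degrees; the focal length in pixels is half the picture's height over the tangent of half this angle, whatever the lens; pixels are square), "cx", "cy" (the principal point, pixels), "cam_to_world" (4x4, takes a point from camera to world coordinates); the wrist camera has in their place "tool_from_camera" (4x4, takes a point from camera to tool coordinates, whose origin is the TCP and whose axes are the flange's). Camera axes: x right, y up, looking along -z (the intrinsics and any distortion apply to the point x, -y, -z); pixel columns grow to the right and rows downward; lengths in m; the calibration is good to about 2 mm. A picture is of the moment at which its call begins: read the wrist's pose just before it. There is no depth.
- hand_in(): hands the job in; it is judged then, once.
Trained networks look in the newest picture that a camera, given by its name, has taken for a name from the list of things; names that differ only in an ending like _2 or _b are one class to them, and where a whole thing is asked for, a point or a joint stands for the part that bears it (a point fixed in the world has none). Each returns a list of dicts, best first, with "p" (0 to 1); they miss things now and then, are a little off and sometimes report something else, mostly with a low value. They report only what shows in the picture. A call takes as long as a camera call.
- trace(camera, thing): "pixels" (384x512 bool, what is visible of it) and "bbox" ([left, top, width, height] in pixels, round what is visible of it).
- landmark_of(camera, thing): "point" ([row, column] in pixels: a listed point, or the origin of a listed thing).
The state is a dict: "time_s": time; "joint_positions": joint angles; "qvel": joint speeds; "tau": joint torques, N m; "position": TCP position; "tcp_rot": TCP orientation; "force": force on the tool from outside, world axes, zero at the start; "moment": the same for the moment, N m; "opening": opening from 0.0 (shut) to 1.0 (fully open); "grasp_force": force on a finger pad.
Only numpy, scipy, OpenCV 4.12 (cv2) and the standard library are available. Lean on these libraries where they do the work, as an engineer would, in place of code of your own. Each camera call takes 0.05 s, during which the arm holds its last target. There are 200 camera calls.

### The job

Hang the steel strainer caddy up to dry: hook it over the flat bar of the counter rail near the robot's right-hand post, then slide it along the bar towards the left-hand post, without lifting it off again, until it drops into the notch cut in the bar's top edge. Where the notch sits along the bar differs each time, so feel for it; leave the caddy hanging freely in the notch, and do not disturb the kettle, mug, tumbler or bamboo box.

Things in the scene. Friction and masses are not known exactly. Their poses are not given: they have to be found in the camera images.
- caddy: Loose strainer caddy, about 0.25 kg, upright on the counter, 179 mm tall. Origin: centre of the cup's underside; z up; x to the hook's open side. Open steel cup 45 mm high, 64 mm across the rim; a steel strip, 30 mm wide along y, 4 mm thick, rises from its -x rim, slants in and is upright from z=68 mm (its +x face at x=-6 mm) to the hook. Tab on top.
- caddy_hook (a point): Middle of the underside of the hook's roof, at (0,0,130 mm) in the caddy's frame, same axes. The hook is a slot 12 mm wide in x, open below and at both y ends: strip on the -x side, front leg on the +x side (inner face x=+6 mm) down to z=105 mm in the caddy's frame; all 30 mm wide along y. Between leg tip (105) and cup rim (45 mm) it is open to +x: the bar passes in there.
- caddy_tab (a point): Middle of the caddy's bamboo grip tab, at (0,0,157 mm) in its frame: 32 mm along x, 14 mm thick along y, z=134 to 179 mm. Pinch it across y from above.
- stand: Fixed steel counter rail. Origin on the counter midway between its posts; x away from the robot, y along the bar to the left-hand post, z up. Posts (14 mm round, feet 64 mm) at y=-170 and +170 mm, with clamp plates out to x=+-9 mm, 20 mm along y. Hook the caddy on with the strip on the robot's side, the roof's middle at y -140 to -45 mm (the right-hand end), best -100.
- bar_top (a point): Level of the bar's top edge midway between the posts, at (0,0,190 mm) in the stand's frame; not the notch. The flat bar runs along y: 8 mm thick in x (centred on x=0), underside z=165, top z=190 mm, 460 mm long, overhanging the posts unevenly. One square notch in its top: 37 mm long, 10 mm deep, its middle anywhere from y=0 to +100 mm, to be felt or seen.
- rail_left (a point): The left end of the free run, at (0,+125 mm,190 mm) in the stand's frame: no need to slide farther. A hooked caddy pulled along while free to sink (e.g. tab loosely caged between the fingers) drops 10 mm at the notch and is stopped by its end walls (3.5 mm play each way); the bar is polished: dragging along the level takes only 1 to 2 N.
- kettle: Bystander: chrome kettle, 176 mm across, 213 mm high with its arched handle; spout towards its +y. Origin: centre of its underside.
- mug: Bystander: orange ceramic mug, 82 mm across, 95 mm high, handle at +y. Origin: centre of its underside.
- tumbler: Bystander: glass tumbler, 72 mm across, 110 mm high. Origin: centre of its underside.
- bamboo_box: Bystander: closed bamboo box, 94 x 134 x 69 mm. Origin: centre of its underside.

How it is judged (in metres and radians):
On the way:
1. the caddy is hooked over the bar near the right-hand post, its roof on the level top edge (x of caddy_hook in the frame of stand between -0.009 and 0.009 m and y of caddy_hook in the frame of stand between -0.15 and -0.04 m and z of caddy_hook in the frame of stand between 0.185 and 0.196 m), for 0.2 s.
At the end, for the whole second after the job is handed in: The caddy hangs on the bar in the notch: the hook roof's middle is 5.5 to 14 mm below the bar's top edge, within 9 mm of the bar's centre line in x and between 10 mm right and 110 mm left of the middle of the rail; the caddy is within 0.2 rad of upright and at rest (x of caddy_hook in the frame of stand between -0.009 and 0.009 m and z of caddy_hook in the frame of stand between 0.176 and 0.1845 m and y of caddy_hook in the frame of stand between -0.01 and 0.11 m and angle between caddy's own z axis and vertical below 0.2 rad and linear speed of caddy below 0.03 m/s and angular speed of caddy below 0.3 rad/s); the robot touches nothing.
It fails at once if the caddy is lifted off or lowered onto the bar left of the right-hand end (hook more than 10 mm above the bar's top edge over that part of the bar) instead of being slid there (x of caddy_hook in the frame of stand between -0.012 and 0.012 m and y of caddy_hook in the frame of stand between -0.03 and 0.16 m and z of caddy_hook in the frame of stand between 0.2 and 0.222 m).
It fails at once if the kettle is pushed more than 20 mm or tipped (distance of kettle from where it was at the start of the episode above 0.02 m or angle between kettle's own z axis and vertical above 0.25 rad).
It fails at once if the mug is pushed more than 20 mm or tipped (distance of mug from where it was at the start of the episode above 0.02 m or angle between mug's own z axis and vertical above 0.25 rad).
It fails at once if the tumbler is pushed more than 20 mm or tipped (distance of tumbler from where it was at the start of the episode above 0.02 m or angle between tumbler's own z axis and vertical above 0.25 rad).
It fails at once if the bamboo box is pushed more than 20 mm or tipped (distance of bamboo_box from where it was at the start of the episode above 0.02 m or angle between bamboo_box's own z axis and vertical above 0.25 rad).
It also fails if it takes over 51 s, if anything falls off the work surface, if the arm or the gripper's body presses on something with over 40 N, if the wrist force passes 120 N, or if a joint passes its speed limit or range.

## Working session

There is one attempt and no reset: what is moved stays moved. The work goes in short steps, Python scripts to look and compute and a shell command to move; the robot and the scene stay as the last step left them, time stands still between calls to the robot, and variables do not carry over. Pictures are saved under pics/ and viewed, at most 10 in all, crops included, and the job is handed in when it is done.

```bash
mkdir -p pics; cat > h.py <<'E'
import numpy as np, cv2
from rig import *
def grab(n):
    s=read_state(); c=capture(n); cv2.imwrite
    if n=='wrist':
        T=np.eye(4);T[:3,:3]=np.array(s['tcp_rot']);T[:3,3]=s['position']
        c['cam_to_world']=T@np.array(c['tool_from_camera'])
    return c
def ray(c,rc):
    f=192/np.tan(np.radians(c['vertical_fov'])/2)
    d=np.array([(rc[1]-c['cx'])/f,-(rc[0]-c['cy'])/f,-1])
    M=np.array(c['cam_to_world']); return M[:3,3],M[:3,:3]@d/np.linalg.norm(d)
def onz(c,rc,z):
    o,d=ray(c,rc); return o+d*(z-o[2])/d[2]
def proj(c,p):
    f=192/np.tan(np.radians(c['vertical_fov'])/2)
    M=np.linalg.inv(np.array(c['cam_to_world'])); q=M[:3,:3]@p+M[:3,3]
    return np.array([c['cy']-f*q[1]/-q[2], c['cx']+f*q[0]/-q[2]])
def tri(rs):
    A=sum(np.eye(3)-np.outer(d,d) for o,d in rs);b=sum((np.eye(3)-np.outer(d,d))@o for o,d in rs)
    return np.linalg.solve(A,b)
E
python3 - <<'E'
from h import *
np.set_printoptions(precision=4,suppress=True)
s=read_state();print(s['time_s'],s['position'],s['tcp_rot'],s['opening'],tips_ahead)
R={}
ims=[]
for n in ['side','top']:
    c=grab(n); print(n,[k for k in c if k!='img'],c['vertical_fov'],np.array(c['cam_to_world']))
    ims.append(c['img'][...,::-1])
    for t in ['caddy','caddy_hook','caddy_tab','stand','bar_top','rail_left','kettle','mug','tumbler','bamboo_box']:
        l=landmark_of(n,t)
        for q in l[:2]: print(t,np.round(q['p'],2),np.round(q['point'],1))
        if l: R.setdefault(t,[]).append(ray(c,l[0]['point']))
for t,r in R.items():
    if len(r)>1: print(t,tri(r))
cv2.imwrite('pics/a.png',ims[0]);cv2.imwrite('pics/b.png',ims[1])
E
```

```text
0.0 [ 0.2614 -0.5669  0.2406] [[ 0.9082  0.4185 -0.0006]
 [ 0.4185 -0.9082  0.0021]
 [ 0.0004 -0.0021 -1.    ]] 1.0008926444075004 0.019
side ['vertical_fov', 'cx', 'cy', 'cam_to_world'] 52.82385107340687 [[-0.9335  0.2803 -0.2237  0.301 ]
 [-0.3585 -0.7159  0.5991  0.8445]
 [ 0.0078  0.6395  0.7688  1.201 ]
 [ 0.      0.      0.      1.    ]]
caddy 0.82 [208. 302.]
caddy 0.73 [340.2 226.1]
caddy_hook 0.67 [186.4 304.4]
caddy_tab 0.84 [183.8 308.9]
stand 0.67 [223.2 258.3]
bar_top 0.87 [191.4 257.2]
rail_left 0.77 [219.3 241.2]
rail_left 0.58 [208.5 300.5]
kettle 0.91 [338.4 224.9]
mug 0.86 [158.9 322.8]
tumbler 0.83 [171.8 228.6]
bamboo_box 0.82 [216.9 208.2]
bamboo_box 0.24 [184.  305.7]
top ['vertical_fov', 'cx', 'cy', 'cam_to_world'] 51.61730375484055 [[ 0.0206  0.9921 -0.1239  0.4431]
 [-0.9998  0.0208  0.0009  0.012 ]
 [ 0.0035  0.1238  0.9923  1.4686]
 [ 0.      0.      0.      1.    ]]
caddy 0.52 [233.2 282.1]
caddy_hook 0.57 [236.7 285.9]
caddy_hook 0.43 [151.4 237.2]
caddy_tab 0.51 [237.7 282.3]
stand 0.81 [199.1 242.1]
bar_top 0.63 [193.9 241.5]
rail_left 0.6 [183.5 202. ]
kettle 0.63 [210.1 123.1]
mug 0.65 [242.5 359.2]
mug 0.33 [153.1 234.4]
tumbler 0.57 [148.5 304.6]
bamboo_box 0.68 [154.6 235.9]
caddy [ 0.4649 -0.0998 -0.0166]
caddy_hook [ 0.46   -0.1018  0.1124]
caddy_tab [ 0.4496 -0.088   0.1477]
stand [0.5899 0.0516 0.0131]
bar_top [0.5924 0.0498 0.1943]
rail_left [0.612  0.1765 0.1909]
kettle [0.5373 0.4882 0.0065]
mug [ 0.446  -0.3801  0.0018]
tumbler [ 0.8039 -0.1805 -0.0232]
bamboo_box [ 0.7717  0.0824 -0.0024]
```

View pics/a.png

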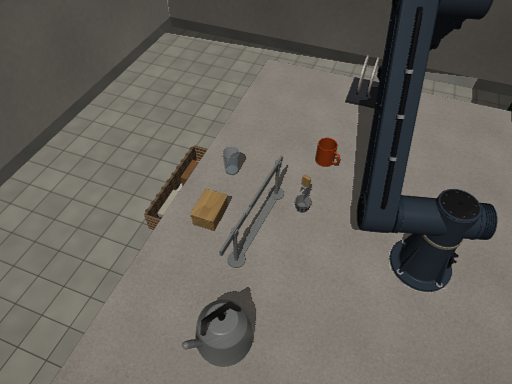

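View pics/b.png

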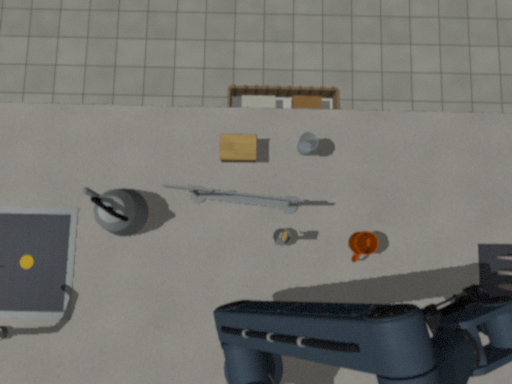

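The side picture shows the rail running from about (250,222) to (160,280). The caddy's tab is at (181,306). The top picture shows the posts at about (195,197) and (204,291), with the caddy at (237,284) between the rail and the robot. I'll move above it to look with the wrist camera.

```bash
python3 -m jog '[{"tz":-4},{"tz":-4},{"tx":3.4,"ty":-3.2,"tz":-1},{"tx":3.4,"ty":-3.2,"tz":-1},{"tx":3.4,"ty":-3.2,"tz":-1},{"tx":3.4,"ty":-3.2,"tz":-1},{"tx":3.4,"ty":-3.2,"tz":-1},{"tx":3.4,"ty":-3.2,"tz":-1}]' >/dev/null; python3 -m jog '[{"tx":3.4,"ty":-3.2,"tz":-1},{"tx":3.4,"ty":-3.2,"tz":-1},{"tx":3.4,"ty":-3.2,"tz":-1},{"tx":3.4,"ty":-3.2,"tz":-1},{},{},{}]'
python3 - <<'E'
from h import *
np.set_printoptions(precision=4,suppress=True)
c=grab('wrist');print(c['vertical_fov'],c['cx'],c['cy'],np.array(c['cam_to_world']))
cv2.imwrite('pics/c.png',c['img'][...,::-1])
for t,z in [('caddy',0),('caddy_hook',.13),('caddy_tab',.157),('stand',0),('bar_top',.19),('rail_left',.19),('mug',0)]:
    for q in landmark_of('wrist',t)[:2]: print(t,np.round(q['p'],2),np.round(q['point'],1),onz(c,q['point'],z))
E
```

```text
66.03651998473012 252.00709560312637 187.03121896392256 [[ 0.4194  0.8791  0.2266  0.3228]
 [-0.9078  0.4063  0.1042 -0.5385]
 [-0.0004 -0.2494  0.9684  0.384 ]
 [ 0.      0.      0.      1.    ]]$[0]: bad value
$[0]: bad value
```

View pics/c.png

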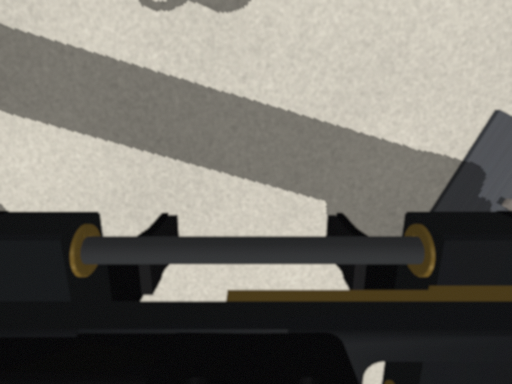

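The picture shows only fingers and empty counter because the move was refused. Rows probably need every key.

```bash
python3 -m jog '[{"tx":0,"ty":0,"tz":-4,"roll":0,"jaw":1},{"tx":0,"ty":0,"tz":-4,"roll":0,"jaw":1},{"tx":3.4,"ty":-3.2,"tz":-1,"roll":0,"jaw":1},{"tx":3.4,"ty":-3.2,"tz":-1,"roll":0,"jaw":1},{"tx":3.4,"ty":-3.2,"tz":-1,"roll":0,"jaw":1},{"tx":3.4,"ty":-3.2,"tz":-1,"roll":0,"jaw":1},{"tx":3.4,"ty":-3.2,"tz":-1,"roll":0,"jaw":1},{"tx":3.4,"ty":-3.2,"tz":-1,"roll":0,"jaw":1}]' ; python3 -m jog '[{"tx":3.4,"ty":-3.2,"tz":-1,"roll":0,"jaw":1},{"tx":3.4,"ty":-3.2,"tz":-1,"roll":0,"jaw":1},{"tx":2,"ty":-4,"tz":0,"roll":0,"jaw":1},{"tx":0,"ty":-2,"tz":0,"roll":0,"jaw":1},{"tx":0,"ty":0,"tz":0,"roll":0,"jaw":1},{"tx":0,"ty":0,"tz":0,"roll":0,"jaw":1}]'
cat > w.py <<'E'
from h import *
import sys
np.set_printoptions(precision=4,suppress=True)
c=grab('wrist')
cv2.imwrite(sys.argv[1],c['img'][...,::-1]);np.save('last.npy',c,allow_pickle=True)
for t,z in [('caddy',0),('caddy_hook',.13),('caddy_tab',.157),('stand',0),('bar_top',.19),('rail_left',.19)]:
    for q in landmark_of('wrist',t)[:2]: print(t,np.round(q['p'],2),np.round(q['point'],1),onz(c,q['point'],z))
E
python3 w.py pics/d.png
```

```text
time_s: 2.3
position: [0.3668, -0.306, 0.3821]
tcp_rot: [[0.908, 0.418, 0.001], [0.418, -0.908, -0.0], [0.0, 0.0, -1.0]]
force: [1.4, -0.4, 0.3]
opening: 1.005
grasp_force: 0.0
time_s: 2.9
position: [0.3945, -0.159, 0.4018]
tcp_rot: [[0.908, 0.419, 0.001], [0.419, -0.908, -0.002], [-0.0, 0.002, -1.0]]
force: [-0.7, 0.2, -0.0]
opening: 1.001
grasp_force: 0.0
caddy 0.69 [101.9 228.4] [ 0.4524 -0.0859  0.    ]
caddy_hook 0.91 [ 93.6 228.5] [ 0.463  -0.0922  0.13  ]
caddy_tab 0.81 [ 95.2 220.8] [ 0.4567 -0.0867  0.157 ]
```

View pics/d.png

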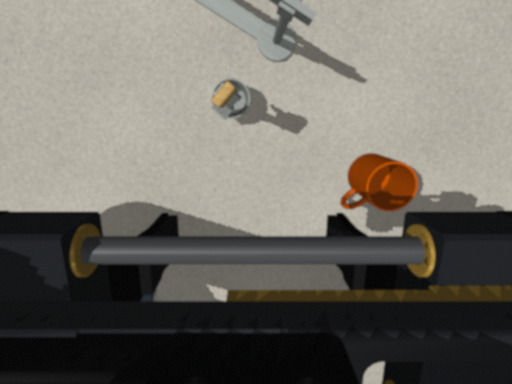

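The wrist picture shows the caddy at (97,230), its tab running diagonally. The mug is at (185,382) and the right post's foot at (45,278). I'll take a closer look.

```bash
python3 -m jog '[{"tx":4,"ty":-1,"tz":2,"roll":0,"jaw":1},{"tx":4,"ty":-1,"tz":2,"roll":0,"jaw":1},{"tx":0,"ty":-1,"tz":2,"roll":0,"jaw":1},{"tx":0,"ty":0,"tz":0,"roll":0,"jaw":1},{"tx":0,"ty":0,"tz":0,"roll":0,"jaw":1}]'
python3 w.py pics/e.png; python3 -c "
import cv2;a=cv2.imread('pics/e.png');cv2.imwrite('pics/e2.png',cv2.resize(a[:300,60:460],None,fx=2,fy=2,interpolation=cv2.INTER_CUBIC))"
```

```text
time_s: 3.75
position: [0.4547, -0.0981, 0.3416]
tcp_rot: [[0.908, 0.418, -0.001], [0.418, -0.908, -0.0], [-0.001, -0.0, -1.0]]
force: [0.3, -0.1, 1.5]
opening: 0.999
grasp_force: 0.0
caddy 0.64 [147.9 248.6] [ 0.4601 -0.0884  0.    ]
caddy 0.25 [ 25.8 198.8] [0.5935 0.054  0.    ]
caddy_hook 0.56 [164.5 249.1] [ 0.457  -0.0921  0.13  ]
caddy_tab 0.98 [165.  249.5] [ 0.4612 -0.091   0.157 ]
stand 0.91 [ 26.7 199. ] [0.5925 0.0533 0.    ]
```

View pics/e2.png

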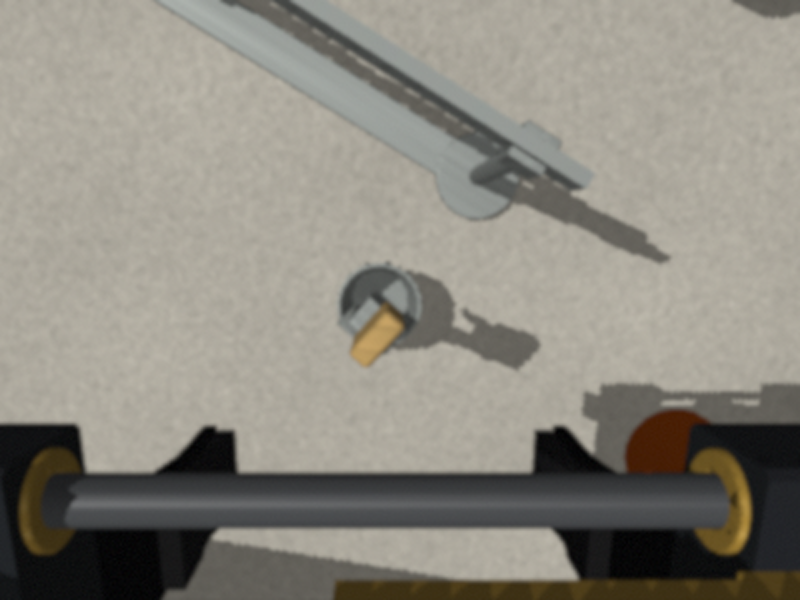

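The caddy's cup is at zoom (380,305), with its tab at zoom (350-405, 308-365). The rail's right end is at zoom (580,180). Next I'll fit the tab's axis and the rail, and decide which way the hook faces.

```bash
cat > fit.py <<'E'
from h import *
np.set_printoptions(precision=4,suppress=True)
c=np.load('last.npy',allow_pickle=True).item()
im=c['img'].astype(int);m=(im[...,0]-im[...,2]>50);m[:130]=0;m[200:]=0;m[:,:225]=0;m[:,275:]=0
ys,xs=np.nonzero(m);print(len(ys))
P=np.array([onz(c,(y,x),.179)[:2] for y,x in zip(ys,xs)]);print('tab top centre',P.mean(0))
w,v=np.linalg.eigh(np.cov(P.T));a=v[:,1];print(np.sqrt(w*12),np.degrees(np.arctan2(a[1],a[0])))
rect=cv2.minAreaRect((P*1e4).astype(np.float32));print(rect)
ctr=P.mean(0)
big=cv2.resize(c['img'][120:200,210:290,::-1].copy(),None,fx=7,fy=7,interpolation=cv2.INTER_CUBIC)
outs=[]
for s in (1,-1):
    b=big.copy();ux=s*a;uy=np.array([-ux[1],ux[0]])
    def W(x,y,z): 
        p=ctr+ux*x+uy*y; q=proj(c,np.array([p[0],p[1],z])); return tuple(int(k) for k in ((q[1]-210+.5)*7,(q[0]-120+.5)*7))
    for poly,col in [([(16,7,179),(16,-7,179),(-16,-7,179),(-16,7,179)],(0,0,255)),([(-6,15,68),(-6,-15,68),(-6,-15,130),(-6,15,130)],(255,0,0)),([(6,15,105),(6,-15,105),(6,-15,130),(6,15,130)],(0,255,0)),([(32*np.cos(t),32*np.sin(t),45) for t in np.linspace(0,6.2,30)],(255,0,255)),([(-32,15,45),(-32,-15,45),(-6,-15,68),(-6,15,68)],(255,255,0))]:
        cv2.polylines(b,[np.array([W(x/1e3,y/1e3,z/1e3) for x,y,z in poly])],True,col,1)
    outs.append(b)
cv2.imwrite('pics/f.png',np.hstack(outs)[:, :][:,:1120][::1])
cv2.imwrite('pics/f.png',cv2.resize(np.hstack(outs),(800,400)))
E
python3 fit.py
```

```text
406
tab top centre [ 0.4609 -0.0891]
[0.0148 0.0301] 166.07114623361394
((4604.14794921875, -889.5687255859375), (153.23208618164062, 311.9794616699219), 73.23092651367188)
```

View pics/f.png

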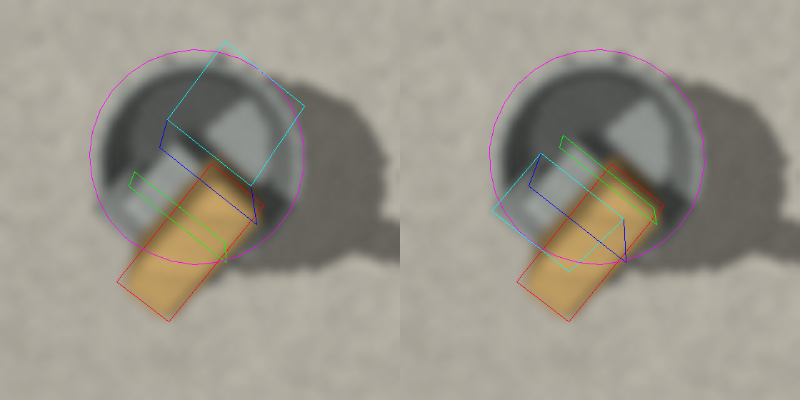

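The right-hand overlay fits: the strip is at the lower left, so the caddy's +x yaw is about -15°, close to the rail's -9°. Now a look at the bar, aligned to it, to measure its line and the notch.

```bash
python3 -m jog '[{"tx":3.2,"ty":-2.4,"tz":-1,"roll":0,"jaw":1},{"tx":3.2,"ty":-2.4,"tz":-1,"roll":0,"jaw":1},{"tx":3.2,"ty":-2.4,"tz":-1,"roll":0,"jaw":1},{"tx":3.2,"ty":-2.4,"tz":-1,"roll":0,"jaw":1},{"tx":0,"ty":0,"tz":0,"roll":0.147,"jaw":1},{"tx":0,"ty":0,"tz":0,"roll":0.147,"jaw":1},{"tx":0,"ty":0,"tz":0,"roll":0.147,"jaw":1},{"tx":0,"ty":0,"tz":0,"roll":0.147,"jaw":1}]' >/dev/null;  python3 -m jog '[{"tx":0,"ty":0,"tz":0,"roll":0,"jaw":1},{"tx":0,"ty":0,"tz":0,"roll":0,"jaw":1}]'
python3 w.py pics/g.png; python3 -c "
import cv2;a=cv2.imread('pics/g.png');cv2.imwrite('pics/g2.png',cv2.resize(a[0:220],(800,344),interpolation=cv2.INTER_CUBIC))"
```

```text
time_s: 5.1
position: [0.5307, 0.0429, 0.3818]
tcp_rot: [[0.988, -0.153, 0.0], [-0.153, -0.988, -0.0], [0.0, -0.0, -1.0]]
force: [0.3, -0.3, 0.0]
opening: 1.003
grasp_force: 0.0
caddy 0.89 [177.5 328. ] [ 0.4607 -0.0852  0.    ]
caddy_hook 0.79 [197.3 357. ] [ 0.4603 -0.0932  0.13  ]
caddy_tab 0.72 [204.5 361.4] [ 0.459  -0.0896  0.157 ]
stand 0.88 [113.6 243.1] [0.5953 0.0493 0.    ]
bar_top 0.88 [117.4 239.7] [0.5926 0.0478 0.19  ]
bar_top 0.6 [176.3 329.9] [ 0.5113 -0.0446  0.19  ]
rail_left 0.67 [123.3 125.6] [0.6055 0.1737 0.19  ]
```

View pics/g2.png

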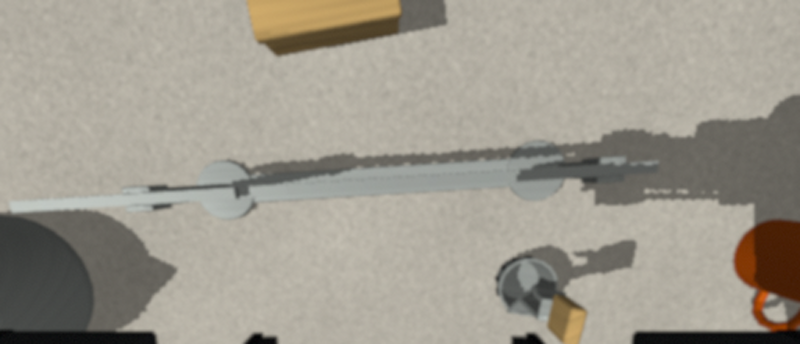

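The bar runs from zoom (10,207) to (655,165), clamp plates at (148,197) and (603,168). The kettle is at far left, mug at far right, and the notch doesn't show clearly.

```bash
python3 - <<'E'
from h import *
np.set_printoptions(precision=4,suppress=True)
c=np.load('last.npy',allow_pickle=True).item()
k=512/800
for z in (.178,.19):
    A=onz(c,(197*k,148*k),z);B=onz(c,(168*k,603*k),z);C=onz(c,(207*k,12*k),z);D=onz(c,(165*k,650*k),z)
    for n,p,q in(('clamps',A,B),('ends',C,D)):
        d=p-q;print(z,n,(p+q)/2,np.linalg.norm(d),np.degrees(np.arctan2(-d[0],d[1])))
for th in (-8.8,-7.5,-6):
  t=np.radians(th)
  for cc in ((.5925,.0495,0),):
    b=np.array(cc)
    for y in (-.17,.17):
        p=b+np.array([-np.sin(t)*y,np.cos(t)*y,.19]);print(th,y,proj(c,p)/k)
E
```

```text
0.178 clamps [0.5931 0.0489 0.178 ] 0.33294854173035227 -5.184484294150474
0.178 ends [0.5957 0.0828 0.178 ] 0.46860873514095425 -5.067179491500197
0.19 clamps [0.5933 0.0483 0.19  ] 0.32140917290853166 -5.184484294150467
0.19 ends [0.5958 0.0811 0.19  ] 0.4523676397458055 -5.067179491500201
-8.8 -0.17 [184.2696 613.3531]
-8.8 0.17 [183.6731 131.1572]
-7.5 -0.17 [178.6354 613.9484]
-7.5 0.17 [189.2734 131.9861]
-6 -0.17 [172.0965 614.4839]
-6 0.17 [195.6908 133.0891]
```

```bash
python3 -m jog '[{"tx":-1.7,"ty":4.7,"tz":0,"roll":0,"jaw":1},{"tx":-1.6,"ty":4.7,"tz":0,"roll":0,"jaw":1},{"tx":-1.6,"ty":4.7,"tz":0,"roll":0,"jaw":1},{"tx":0,"ty":0,"tz":3,"roll":0.11,"jaw":1},{"tx":0,"ty":0,"tz":3,"roll":0,"jaw":1},{"tx":0,"ty":0,"tz":3,"roll":0,"jaw":1},{"tx":0,"ty":0,"tz":0,"roll":0,"jaw":1},{"tx":0,"ty":0,"tz":0,"roll":0,"jaw":1}]'
python3 w.py pics/i.png; python3 - <<'E'
from h import *
c=np.load('last.npy',allow_pickle=True).item();s=read_state()
im=c['img'].astype(int);m=((im[...,0]-im[...,2]>50)).astype(np.uint8)
n,l,st,ce=cv2.connectedComponentsWithStats(m)
for i in range(1,n):
    if st[i,4]>100: print(st[i],ce[i],onz(c,ce[i][::-1],.179))
print(s['position'],proj(c,np.array([.4605,-.089,.157])))
E
```

```text
time_s: 6.25
position: [0.4606, -0.0887, 0.2919]
tcp_rot: [[0.965, -0.263, -0.0], [-0.263, -0.965, 0.0], [-0.0, -0.0, -1.0]]
force: [1.0, 0.2, 0.2]
opening: 1.0
grasp_force: 0.0
caddy 0.71 [157.2 252.6] [ 0.4613 -0.089   0.    ]
caddy_hook 0.71 [177.8 255. ] [ 0.4588 -0.0908  0.13  ]
caddy_tab 0.89 [184.3 254.8] [ 0.4586 -0.0903  0.157 ]
caddy_tab 0.5 [118.1 451.7] [ 0.4717 -0.2801  0.157 ]
stand 0.57 [ 88.1 132. ] [0.5993 0.0483 0.    ]
[ 423   81   89   97 5812] [471.22694425 122.32312457] [ 0.46815924 -0.28186844  0.179     ]
[247 172  16  34 478] [254.71757322 188.23430962] [ 0.46043631 -0.09052496  0.179     ]
[ 70 227  27  49 415] [ 78.60722892 254.54939759] [0.44133897 0.0876736  0.179     ]
[425 244  10  32 108] [430.81481481 261.37962963] [ 0.34680138 -0.23392867  0.179     ]
[ 0.46089722 -0.08864302  0.29252322] [182.78597903 252.99249806]
```

View pics/i.png

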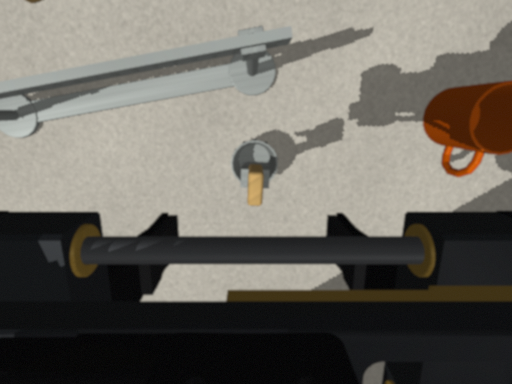

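The tab is centred between the fingers at (188,255) and squarely aligned. Descend and grip.

```bash
python3 -m jog '[{"tx":0,"ty":0.15,"tz":4,"roll":0,"jaw":1},{"tx":0,"ty":0,"tz":4,"roll":0,"jaw":1},{"tx":0,"ty":0,"tz":3,"roll":0,"jaw":1},{"tx":0,"ty":0,"tz":2.1,"roll":0,"jaw":1},{"tx":0,"ty":0,"tz":0,"roll":0,"jaw":1},{"tx":0,"ty":0,"tz":0,"roll":0,"jaw":0.05},{"tx":0,"ty":0,"tz":0,"roll":0,"jaw":0.05},{"tx":0,"ty":0,"tz":0,"roll":0,"jaw":0.05}]' ;  python3 -m jog '[{"tx":0,"ty":0,"tz":0,"roll":0,"jaw":0.05},{"tx":0,"ty":0,"tz":0,"roll":0,"jaw":0.05},{"tx":0,"ty":0,"tz":0,"roll":0,"jaw":0.05},{"tx":0,"ty":0,"tz":0,"roll":0,"jaw":0.05},{"tx":0,"ty":0,"tz":0,"roll":0,"jaw":0.05}]'
```

```text
time_s: 7.4
position: [0.4609, -0.0904, 0.1619]
tcp_rot: [[0.965, -0.263, 0.003], [-0.263, -0.965, -0.001], [0.003, 0.0, -1.0]]
force: [0.3, -0.5, 0.5]
opening: 0.808
grasp_force: 0.0
time_s: 7.9
position: [0.46, -0.09, 0.1606]
tcp_rot: [[0.965, -0.263, -0.0], [-0.263, -0.965, 0.0], [-0.0, -0.0, -1.0]]
force: [0.1, 0.7, 0.1]
opening: 0.359
grasp_force: 0.0
```

```bash
python3 -m jog '[{"tx":0,"ty":0,"tz":0,"roll":0,"jaw":0.05},{"tx":0,"ty":0,"tz":0,"roll":0,"jaw":0.05},{"tx":0,"ty":0,"tz":0,"roll":0,"jaw":0.05},{"tx":0,"ty":0,"tz":0,"roll":0,"jaw":0.05},{"tx":0,"ty":0,"tz":0,"roll":0,"jaw":0.05},{"tx":0,"ty":0,"tz":0,"roll":0,"jaw":0.05}]' | grep -E "opening|grasp";  python3 -m jog '[{"tx":0,"ty":0,"tz":-2,"roll":0,"jaw":0.05},{"tx":0,"ty":0,"tz":-4,"roll":0,"jaw":0.05},{"tx":0,"ty":0,"tz":-4.2,"roll":-0.09,"jaw":0.05},{"tx":0,"ty":-2,"tz":0,"roll":-0.085,"jaw":0.05},{"tx":2.5,"ty":-3,"tz":0,"roll":0,"jaw":0.05},{"tx":2.5,"ty":0,"tz":0,"roll":0,"jaw":0.05},{"tx":2.5,"ty":0,"tz":0,"roll":0,"jaw":0.05},{"tx":0,"ty":0,"tz":0,"roll":0,"jaw":0.05}]';python3 -m jog '[{"tx":0,"ty":0,"tz":0,"roll":0,"jaw":0.05},{"tx":0,"ty":0,"tz":0,"roll":0,"jaw":0.05}]'
python3 w.py pics/j.png
```

```text
opening: 0.159
grasp_force: 30.0
time_s: 9.3
position: [0.5442, -0.0475, 0.2625]
tcp_rot: [[0.996, -0.09, 0.004], [-0.09, -0.996, -0.001], [0.004, 0.0, -1.0]]
force: [-0.7, -0.8, -2.1]
opening: 0.156
grasp_force: 30.1
time_s: 9.5
position: [0.5394, -0.0469, 0.2618]
tcp_rot: [[0.996, -0.091, -0.003], [-0.091, -0.996, 0.001], [-0.003, -0.001, -1.0]]
force: [-0.0, -0.2, -2.3]
opening: 0.162
grasp_force: 30.1
caddy 0.75 [174.5 249.7] [ 0.5203 -0.041   0.    ]
caddy_hook 0.71 [221.3 251.8] [ 0.5009 -0.0425  0.13  ]
caddy_tab 0.65 [242.4 250.4] [ 0.4911 -0.0404  0.157 ]
stand 0.58 [125.9 176.6] [0.5955 0.0505 0.    ]
bar_top 0.82 [144.5 116.9] [0.5917 0.047  0.19  ]
```

View pics/j.png

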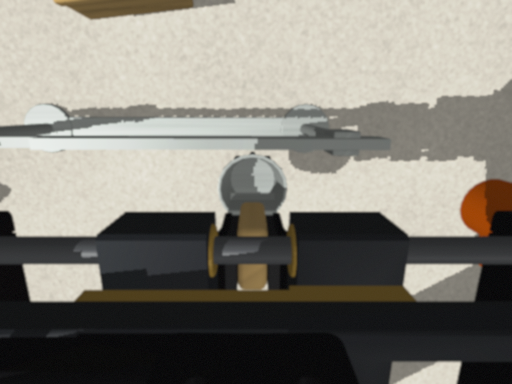

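The caddy is held straight at (185,253). The bar is near-horizontal at about row 140 with its right end at (143,390). I'll measure the bar's edges numerically.

```bash
python3 - <<'E'
from h import *
np.set_printoptions(precision=4,suppress=True,linewidth=200)
c=np.load('last.npy',allow_pickle=True).item()
g=c['img'].astype(int).mean(2)
for x in (20,80,100,140,180,210,240,270,290,360,380): print(x,g[112:158,x].astype(int))
t=np.radians(-5.2);R=np.array([[np.cos(t),-np.sin(t)],[np.sin(t),np.cos(t)]])
for y in (-.17,-.1,0,.1):
    for z in (.165,.19): print(y,z,[proj(c,np.r_[np.array([.593,.049])+R@[x,y],z]) for x in(-.004,.004)])
E
```

```text
20 [205 203 204 206 207 207 208 210 210 211 212 204 174 122  79  69  71  73  76  78  80  82  83  96 141 194 224 229 228 229 229 229 229 229 227 221 211 205 206 208 207 207 207 208 208 207]
80 [121 123 123 121 127 138 139 121 107 107 107 106 107 107 109 124 164 206 226 230 232 232 224 182 118 116 178 222 229 229 229 230 229 229 230 229 227 221 212 209 209 210 212 213 212 211]
100 [116 117 117 115 110 102 105 106 107 106 106 119 155 197 220 224 226 226 227 229 230 229 221 178 116 114 174 218 225 226 226 226 225 225 226 226 224 219 211 207 208 209 209 210 211 212]
140 [124 124 125 122 113 103 104 108 129 172 205 214 213 212 213 215 219 221 222 224 224 223 213 175 121 112 164 203 216 216 216 216 217 216 217 216 216 218 220 219 218 218 218 217 217 217]
180 [123 123 123 120 121 147 186 209 211 210 211 209 208 207 208 211 215 216 217 219 219 217 206 172 120  98 136 176 197 201 200 200 201 200 200 200 202 207 212 212 211 211 212 214 215 215]
210 [118 118 121 127 136 154 184 203 207 206 207 207 207 206 206 208 209 211 211 212 213 212 201 168 117  96 130 168 186 190 190 190 190 190 190 189 192
[... 837 characters left out ...]
1 122 120 122 122 121 119 119 118 122 125 125 125 124 122 117 103  89  86  98 106 109 111 111 110 110 111 110 110 114 119 125 125 126 126 126 125 138]
-0.17 0.165 [array([144.7472, 339.2794]), array([134.6988, 340.0302])]
-0.17 0.19 [array([148.6852, 349.1021]), array([137.5273, 350.0323])]
-0.1 0.165 [array([144.699 , 252.4255]), array([134.6536, 252.4331])]
-0.1 0.19 [array([148.63  , 252.4272]), array([137.4758, 252.4358])]
0 0.165 [array([144.6301, 128.4526]), array([134.5892, 127.4002])]
0 0.19 [array([148.5512, 114.4492]), array([137.4025, 113.1435])]
0.1 0.165 [array([144.5613,   4.6018]), array([134.5247,   2.4916])]
0.1 0.19 [array([148.4724, -23.3774]), array([137.3291, -25.9945])]
```

```bash
python3 - <<'E'
from h import *
np.set_printoptions(precision=4,suppress=True,linewidth=200)
c=np.load('last.npy',allow_pickle=True).item();T=np.array([.5394,-.0469])
t=np.radians(-5.2);R=np.array([[np.cos(t),-np.sin(t)],[np.sin(t),np.cos(t)]])
for rc,z in (((174.5,249.7),.102),((221.3,251.8),.232),((242.4,250.4),.259)): print(R.T@(onz(c,rc,z)[:2]-T))
im=c['img'].astype(int)
print((im[...,0]-im[...,2])[192:215,245:262:4].T)
print(im.mean(2)[148:165,252].astype(int))
print('tab far top edge',proj(c,np.r_[T+R@[.016,0],.2805])); print('rim far',proj(c,np.r_[T+R@[.032,0],.147]))
E
```

```text
[0.0025 0.0032]
[0.0009 0.0007]
[-0.0006  0.0014]
[[ 0 -1  0  0  1  0  0  0  2  7 22 37 44 44 44 44 45 44 44 44 44 44 45]
 [ 0  0  0 -1  0  0  1  0  2 10 25 38 43 43 43 43 43 44 45 43 44 43 43]
 [ 1 -1  0 -1  1  0  0  0  2  9 24 38 42 42 43 43 42 45 43 43 42 43 42]
 [-1  0  1 -1 -1  0  0  1  2  9 24 38 44 43 44 44 44 44 45 45 44 44 43]
 [-1  0  0  0 -1  1  0  0  0  1  9 23 35 42 43 44 44 44 45 44 46 44 45]]
[190 193 189 156  98  86 137 172 173 148 117 104 104 104 105 105 106]
tab far top edge [229.1763 253.2054]
rim far [152.3434 252.8331]
```

```bash
python3 -m jog '[{"tx":1.5,"ty":0,"tz":0,"roll":0,"jaw":0.05},{"tx":1.5,"ty":0,"tz":0,"roll":0,"jaw":0.05},{"tx":1.35,"ty":0,"tz":0,"roll":0,"jaw":0.05},{"tx":0,"ty":0,"tz":0,"roll":0,"jaw":0.05},{"tx":0,"ty":0,"tz":0,"roll":0,"jaw":0.05},{"tx":0,"ty":0,"tz":0,"roll":0,"jaw":0.05}]';python3 -m jog '[{"tx":0,"ty":0,"tz":1,"roll":0,"jaw":0.05},{"tx":0,"ty":0,"tz":1,"roll":0,"jaw":0.05},{"tx":0,"ty":0,"tz":0.4,"roll":0,"jaw":0.05},{"tx":0,"ty":0,"tz":0,"roll":0,"jaw":0.05},{"tx":0,"ty":0,"tz":0,"roll":0,"jaw":0.05}]'
```

```text
time_s: 10.45
position: [0.5835, -0.0511, 0.2625]
tcp_rot: [[0.996, -0.091, -0.001], [-0.091, -0.996, 0.0], [-0.001, -0.0, -1.0]]
force: [-0.1, -0.1, -2.9]
opening: 0.163
grasp_force: 30.0
time_s: 10.95
position: [0.5842, -0.0512, 0.2383]
tcp_rot: [[0.996, -0.091, -0.0], [-0.091, -0.996, 0.0], [-0.0, -0.0, -1.0]]
force: [-0.1, 0.4, -2.8]
opening: 0.158
grasp_force: 30.0
```

No contact, so the bar is in the slot. Continue down to touch.

```bash
python3 -m jog '[{"tx":0,"ty":0,"tz":0.8,"roll":0,"jaw":0.05},{"tx":0,"ty":0,"tz":0.7,"roll":0,"jaw":0.05},{"tx":0,"ty":0,"tz":0.2,"roll":0,"jaw":0.05},{"tx":0,"ty":0,"tz":0,"roll":0,"jaw":0.05},{"tx":0,"ty":0,"tz":0,"roll":0,"jaw":0.05}]'
```

```text
time_s: 11.45
position: [0.5843, -0.0513, 0.2215]
tcp_rot: [[0.996, -0.091, 0.0], [-0.091, -0.996, -0.0], [0.0, 0.0, -1.0]]
force: [-0.7, 0.1, -1.2]
opening: 0.159
grasp_force: 30.0
```

```bash
python3 -m jog '[{"tx":0,"ty":0,"tz":0.1,"roll":0,"jaw":0.05},{"tx":0,"ty":0,"tz":0,"roll":0,"jaw":0.05},{"tx":0,"ty":0,"tz":0,"roll":0,"jaw":0.24},{"tx":0,"ty":0,"tz":0,"roll":0,"jaw":0.24},{"tx":0,"ty":0,"tz":0,"roll":0,"jaw":0.24},{"tx":0,"ty":0,"tz":0,"roll":0,"jaw":0.24},{"tx":0,"ty":0,"tz":0,"roll":0,"jaw":0.24}]'
python3 - <<'E'
from h import *
c=grab('wrist');cv2.imwrite('pics/k.png',c['img'][...,::-1]);s=read_state();print(s['force'],s['opening'])
c=grab('side');cv2.imwrite('pics/k2.png',cv2.resize(c['img'][120:300,180:380,::-1],None,fx=3,fy=3,interpolation=cv2.INTER_CUBIC))
E
```

```text
time_s: 12.15
position: [0.5843, -0.0513, 0.2207]
tcp_rot: [[0.996, -0.091, 0.0], [-0.091, -0.996, -0.0], [0.0, 0.0, -1.0]]
force: [0.6, 0.1, -0.0]
opening: 0.239
grasp_force: 0.0
[-0.04468228 -0.20339615 -0.24306386] 0.2356460522971573
```

View pics/k2.png

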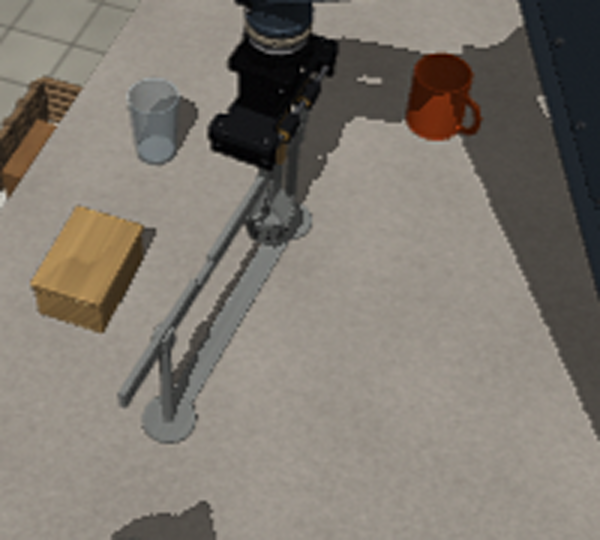

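The side view shows the caddy hooked at the right end (zoom 275,190), and the wrist force fell to zero. There is a slight break in the bar near zoom (212,255), possibly the notch, so I'll estimate where that is.

```bash
python3 -m jog '[{"tx":0,"ty":-0.4,"tz":0.1,"roll":0,"jaw":0.24},{"tx":0,"ty":-0.5,"tz":0.1,"roll":0,"jaw":0.24},{"tx":0,"ty":-0.5,"tz":0.1,"roll":0,"jaw":0.24},{"tx":0,"ty":-0.5,"tz":0,"roll":0,"jaw":0.24},{"tx":0,"ty":-0.5,"tz":0,"roll":0,"jaw":0.24},{"tx":0,"ty":-0.5,"tz":0,"roll":0,"jaw":0.24}]'
python3 - <<'E'
from h import *
np.set_printoptions(precision=3,suppress=True,linewidth=220)
t=np.radians(-5.2);R=np.array([[np.cos(t),-np.sin(t)],[np.sin(t),np.cos(t)]])
S=lambda x,y,z:np.r_[np.array([.593,.049])+R@[x,y],z]
c=grab('side');print(R.T@(onz(c,(205,250.7),.185)[:2]-[.593,.049]))
w=grab('wrist')
# sample profiles: side of bar upper 8mm strip vs y, in side and wrist(top face centre)
g1=cv2.cvtColor(c['img'],cv2.COLOR_RGB2GRAY);g2=cv2.cvtColor(w['img'],cv2.COLOR_RGB2GRAY)
def samp(cam,g,p):
    q=proj(cam,p);return int(cv2.getRectSubPix(g,(1,1),(float(q[1]),float(q[0])))[0,0]) if 0<q[0]<384 and 0<q[1]<512 else -1
for y in np.arange(-.05,.14,.006):
    print(round(y,3),[samp(c,g1,S(x,y,.19)) for x in(-.006,-.003,0,.003,.006)],[samp(w,g2,S(x,y,.19)) for x in(-.006,-.003,0,.003,.006)],[samp(c,g1,S(-.004,y,z)) for z in(.17,.175,.18,.185,.19)])
E
```

```text
time_s: 12.85
position: [0.5868, -0.0217, 0.2174]
tcp_rot: [[0.996, -0.091, -0.0], [-0.091, -0.996, 0.0], [-0.0, -0.0, -1.0]]
force: [0.7, -1.6, -0.5]
opening: 0.24
grasp_force: 0.4
[-0.004  0.057]
-0.05 [9, 12, 18, 28, 38] [18, 13, 12, 10, 15] [60, 62, 60, 39, 12]
-0.044 [55, 57, 77, 118, 134] [30, 104, 114, 109, 77] [60, 63, 77, 80, 55]
-0.038 [99, 115, 109, 142, 153] [81, 74, 58, 24, 23] [56, 63, 75, 94, 120]
-0.032 [90, 125, 130, 141, 149] [28, 21, 21, 22, 22] [55, 62, 77, 102, 115]
-0.026 [97, 122, 130, 141, 150] [27, 23, 22, 21, 21] [56, 60, 79, 101, 115]
-0.02 [98, 122, 130, 138, 144] [28, 21, 23, 21, 22] [57, 63, 76, 96, 117]
-0.014 [94, 121, 129, 143, 148] [29, 22, 21, 22, 21] [56, 62, 75, 97, 117]
-0.008 [94, 127, 130, 140, 147] [29, 21, 21, 22, 20] [57, 62, 75, 99, 119]
-0.002 [93, 123, 130, 140, 148] [29, 22, 20, 21, 21] [56, 63, 78, 96, 114]
0.004 [95, 121, 131, 139, 147] [28, 23, 22, 21, 22] [56, 61, 75, 97, 114]
0.01 [93, 122, 129, 139, 146] [28, 22, 22, 21, 22] [55, 59, 76, 95, 116]
0.016 [96, 129, 130, 141, 145] [28, 22, 21, 22, 26] [54, 61, 74, 100, 124]
0.022 [90, 
[... 819 characters left out ...]
12, 12] [75, 92, 110, 122, 129]
0.088 [125, 130, 140, 143, 144] [-1, -1, -1, -1, -1] [73, 92, 108, 122, 128]
0.094 [120, 129, 140, 143, 141] [-1, -1, -1, -1, -1] [55, 59, 100, 104, 125]
0.1 [96, 110, 131, 138, 147] [-1, -1, -1, -1, -1] [55, 59, 71, 93, 100]
0.106 [91, 120, 130, 144, 149] [-1, -1, -1, -1, -1] [47, 53, 69, 92, 116]
0.112 [90, 125, 130, 146, 150] [-1, -1, -1, -1, -1] [56, 54, 66, 93, 120]
0.118 [86, 120, 128, 143, 149] [-1, -1, -1, -1, -1] [55, 54, 67, 90, 111]
0.124 [83, 123, 129, 143, 149] [-1, -1, -1, -1, -1] [58, 59, 70, 89, 111]
0.13 [86, 119, 128, 140, 151] [-1, -1, -1, -1, -1] [55, 60, 69, 97, 110]
0.136 [89, 120, 128, 140, 149] [-1, -1, -1, -1, -1] [57, 55, 72, 91, 113]
```

The side profile shows the notch clearly, from about y=0.061 to 0.098 (middle about 0.080). I'll slide quickly to just before it, then creep.

```bash
python3 -m jog '[{"tx":0,"ty":-0.5,"tz":0,"roll":0,"jaw":0.24},{"tx":0,"ty":-0.5,"tz":0,"roll":0,"jaw":0.24},{"tx":0,"ty":-0.5,"tz":0,"roll":0,"jaw":0.24},{"tx":0,"ty":-0.5,"tz":0,"roll":0,"jaw":0.24},{"tx":0,"ty":-0.5,"tz":0,"roll":0,"jaw":0.24},{"tx":0,"ty":-0.5,"tz":0,"roll":0,"jaw":0.24},{"tx":0,"ty":-0.5,"tz":0,"roll":0,"jaw":0.24},{"tx":0,"ty":-0.5,"tz":0,"roll":0,"jaw":0.24}]'
python3 -m jog '[{"tx":0,"ty":-0.5,"tz":0,"roll":0,"jaw":0.24},{"tx":0,"ty":-0.5,"tz":0,"roll":0,"jaw":0.24},{"tx":0,"ty":-0.5,"tz":0,"roll":0,"jaw":0.24},{"tx":0,"ty":-0.5,"tz":0,"roll":0,"jaw":0.24},{"tx":0,"ty":-0.5,"tz":0,"roll":0,"jaw":0.24},{"tx":0,"ty":-0.5,"tz":0,"roll":0,"jaw":0.24},{"tx":0,"ty":-0.5,"tz":0,"roll":0,"jaw":0.24},{"tx":0,"ty":-0.5,"tz":0,"roll":0,"jaw":0.24}]'
python3 -m jog '[{"tx":0,"ty":-0.5,"tz":0,"roll":0,"jaw":0.24},{"tx":0,"ty":-0.5,"tz":0,"roll":0,"jaw":0.24},{"tx":0,"ty":-0.5,"tz":0,"roll":0,"jaw":0.24},{"tx":0,"ty":-0.5,"tz":0,"roll":0,"jaw":0.24},{"tx":0,"ty":-0.5,"tz":0,"roll":0,"jaw":0.24},{"tx":0,"ty":-0.5,"tz":0,"roll":0,"jaw":0.24},{"tx":0,"ty":-0.5,"tz":0,"roll":0,"jaw":0.24},{"tx":0,"ty":0,"tz":0,"roll":0,"jaw":0.24}]'
```

```text
time_s: 13.75
position: [0.5906, 0.0179, 0.2176]
tcp_rot: [[0.996, -0.091, 0.0], [-0.091, -0.996, -0.0], [0.0, 0.0, -1.0]]
force: [1.0, -0.9, -0.3]
opening: 0.238
grasp_force: 0.5
time_s: 14.55
position: [0.5942, 0.0577, 0.2176]
tcp_rot: [[0.996, -0.091, 0.0], [-0.091, -0.996, -0.0], [0.0, 0.0, -1.0]]
force: [0.2, -0.9, -0.2]
opening: 0.237
grasp_force: 0.6
time_s: 15.35
position: [0.5973, 0.0932, 0.2175]
tcp_rot: [[0.996, -0.091, -0.0], [-0.091, -0.996, 0.001], [-0.0, -0.001, -1.0]]
force: [0.2, 0.3, 0.3]
opening: 0.239
grasp_force: 0.0
```

```bash
python3 -m jog '[{"tx":0,"ty":-0.3,"tz":0,"roll":0,"jaw":0.24},{"tx":0,"ty":-0.3,"tz":0,"roll":0,"jaw":0.24},{"tx":0,"ty":-0.3,"tz":0,"roll":0,"jaw":0.24},{"tx":0,"ty":-0.3,"tz":0,"roll":0,"jaw":0.24},{"tx":0,"ty":-0.3,"tz":0,"roll":0,"jaw":0.24},{"tx":0,"ty":-0.3,"tz":0,"roll":0,"jaw":0.24},{"tx":0,"ty":-0.3,"tz":0,"roll":0,"jaw":0.24},{"tx":0,"ty":-0.2,"tz":0,"roll":0,"jaw":0.24}]'
python3 -m jog '[{"tx":0,"ty":-0.2,"tz":0,"roll":0,"jaw":0.24},{"tx":0,"ty":-0.2,"tz":0,"roll":0,"jaw":0.24},{"tx":0,"ty":-0.2,"tz":0,"roll":0,"jaw":0.24}]'
python3 -m jog '[{"tx":0,"ty":-0.2,"tz":0,"roll":0,"jaw":0.24},{"tx":0,"ty":-0.2,"tz":0,"roll":0,"jaw":0.24},{"tx":0,"ty":0,"tz":0,"roll":0,"jaw":0.24}]'
```

```text
time_s: 16.15
position: [0.5995, 0.1154, 0.2176]
tcp_rot: [[0.996, -0.091, 0.0], [-0.091, -0.996, 0.0], [0.0, -0.0, -1.0]]
force: [-0.4, -0.3, 0.4]
opening: 0.241
grasp_force: 0.3
time_s: 16.45
position: [0.6, 0.1212, 0.2175]
tcp_rot: [[0.996, -0.091, -0.0], [-0.091, -0.996, 0.0], [-0.0, -0.0, -1.0]]
force: [-0.1, -1.3, 0.1]
opening: 0.241
grasp_force: 0.2
time_s: 16.75
position: [0.6004, 0.1254, 0.2176]
tcp_rot: [[0.996, -0.091, 0.0], [-0.091, -0.996, 0.0], [0.0, -0.0, -1.0]]
force: [-0.1, 0.4, -0.2]
opening: 0.242
grasp_force: 0.1
```

```bash
python3 -m jog '[{"tx":0,"ty":-0.2,"tz":0,"roll":0,"jaw":0.24},{"tx":0,"ty":-0.2,"tz":0,"roll":0,"jaw":0.24},{"tx":0,"ty":0,"tz":0,"roll":0,"jaw":0.24}]' | grep -E "pos|force"
python3 -m jog '[{"tx":0,"ty":-0.2,"tz":0,"roll":0,"jaw":0.24},{"tx":0,"ty":0,"tz":0,"roll":0,"jaw":0.24}]'| grep -E "pos|force"
python3 - <<'E'
from h import *
np.set_printoptions(precision=4,suppress=True)
t=np.radians(-5.2);R=np.array([[np.cos(t),-np.sin(t)],[np.sin(t),np.cos(t)]])
rs={}
for n in ('side','top','wrist'):
    c=grab(n)
    for k in ('caddy','caddy_hook','caddy_tab'):
        for q in landmark_of(n,k)[:1]: rs.setdefault(k,[]).append(ray(c,q['point']));print(n,k,q['p'],q['point'])
for k,r in rs.items():
    if len(r)>1: p=tri(r);print(k,R.T@(p[:2]-[.593,.049]),p[2])
E
```

```text
position: [0.6007, 0.1293, 0.2176]
force: [-0.4, 0.4, 0.1]
grasp_force: 0.0
position: [0.601, 0.1312, 0.2176]
force: [0.1, -0.3, -0.2]
grasp_force: 0.0
side caddy 0.74 [233.9, 244.5]
side caddy_hook 0.52 [210.1, 244.2]
side caddy_tab 0.69 [206.6, 253.1]
top caddy 0.6 [194.1, 221.0]
top caddy_hook 0.52 [191.5, 243.4]
top caddy_tab 0.7 [151.8, 236.3]
wrist caddy 0.73 [175.2, 255.7]
wrist caddy_hook 0.59 [220.7, 251.9]
wrist caddy_tab 0.61 [220.3, 256.3]
caddy [0.0048 0.0813] 0.04400840408184424
caddy_hook [0.0076 0.047 ] 0.15354336170714084
caddy_tab [0.042  0.0594] 0.220857237936103
```

```bash
python3 -m jog '[{"tx":0,"ty":-0.2,"tz":0,"roll":0,"jaw":0.24},{"tx":0,"ty":-0.2,"tz":0,"roll":0,"jaw":0.24},{"tx":0,"ty":0,"tz":0,"roll":0,"jaw":0.24}]' | grep -E "pos|force"
python3 -m jog '[{"tx":0,"ty":-0.2,"tz":0,"roll":0,"jaw":0.24},{"tx":0,"ty":0,"tz":0,"roll":0,"jaw":0.24}]'| grep -E "pos|force"
```

```text
position: [0.6013, 0.1352, 0.2176]
force: [-0.1, -0.8, -0.8]
grasp_force: 0.8
position: [0.6015, 0.1359, 0.2179]
force: [-0.6, -4.6, 1.3]
grasp_force: 2.5
```

It hit a firm stop at 4.6 N, well above sliding friction, so it is against the notch's end wall. Back off, open and lift clear.

```bash
python3 -m jog '[{"tx":0,"ty":0.2,"tz":0,"roll":0,"jaw":0.24},{"tx":0,"ty":0.2,"tz":0,"roll":0,"jaw":0.24},{"tx":0,"ty":0,"tz":0,"roll":0,"jaw":0.24},{"tx":0,"ty":0,"tz":0,"roll":0,"jaw":0.5},{"tx":0,"ty":0,"tz":0,"roll":0,"jaw":0.5},{"tx":0,"ty":0,"tz":0,"roll":0,"jaw":0.5},{"tx":0,"ty":0,"tz":0,"roll":0,"jaw":0.5},{"tx":0,"ty":0,"tz":0,"roll":0,"jaw":0.5}]' | grep -E "pos|force|open"
python3 -m jog '[{"tx":0,"ty":0,"tz":-1,"roll":0,"jaw":0.5},{"tx":0,"ty":0,"tz":-2,"roll":0,"jaw":0.5},{"tx":0,"ty":0,"tz":-3,"roll":0,"jaw":0.5},{"tx":0,"ty":0,"tz":-4,"roll":0,"jaw":0.5},{"tx":-3,"ty":0,"tz":-3,"roll":0,"jaw":0.5},{"tx":-3,"ty":0,"tz":0,"roll":0,"jaw":0.5},{"tx":0,"ty":0,"tz":0,"roll":0,"jaw":0.5},{"tx":0,"ty":0,"tz":0,"roll":0,"jaw":0.5}]'| grep -E "pos|force"
python3 - <<'E'
from h import *
np.set_printoptions(precision=4,suppress=True)
t=np.radians(-5.2);R=np.array([[np.cos(t),-np.sin(t)],[np.sin(t),np.cos(t)]])
S=lambda x,y,z:np.r_[np.array([.593,.049])+R@[x,y],z]
rs={}
for n in ('side','wrist'):
    c=grab(n);cv2.imwrite(f'pics/z_{n}.png',c['img'][...,::-1])
    for k in ('caddy','caddy_hook','caddy_tab'):
        for q in landmark_of(n,k)[:1]: rs.setdefault(k,[]).append(ray(c,q['point']));print(n,k,q['p'],q['point'])
    im=c['img'].astype(int);m=(im[...,0]-im[...,2]>35).astype(np.uint8)
    nn,l,st,ce=cv2.connectedComponentsWithStats(m)
    print([(st[i].tolist(),ce[i]) for i in range(1,nn) if st[i,4]>40])
    for z in (.18,.19): print('pred tab',z,proj(c,S(0,.081,z+.027)))
for k,r in rs.items():
    if len(r)>1: p=tri(r);print(k,R.T@(p[:2]-[.593,.049]),p[2])
E
```

```text
position: [0.6011, 0.1331, 0.2176]
force: [0.0, -0.1, -0.6]
opening: 0.489
grasp_force: 0.0
position: [0.5411, 0.1386, 0.3487]
force: [0.1, -0.2, -0.0]
grasp_force: 0.0
side caddy 0.86 [232.4, 243.2]
side caddy_hook 0.9 [209.5, 246.7]
side caddy_tab 0.79 [207.1, 251.1]
[([316, 137, 25, 30, 538], array([326.7398, 151.842 ])), ([195, 149, 10, 11, 43], array([199.0233, 153.7907])), ([181, 160, 18, 25, 172], array([188.3663, 170.686 ])), ([190, 189, 38, 42, 929], array([207.5371, 208.5124])), ([242, 200, 10, 13, 103], array([246.5437, 206.3592])), ([144, 212, 16, 17, 98], array([151.2449, 220.0612]))]
pred tab 0.18 [205.6791 246.2404]
pred tab 0.19 [203.7796 246.2061]
wrist caddy 0.57 [116.9, 252.7]
wrist caddy_hook 0.9 [121.5, 254.1]
wrist caddy_tab 0.75 [119.8, 250.3]
[([237, 0, 106, 26, 2016], array([282.8155,   9.8135])), ([245, 104, 17, 37, 584], array([253.2055, 121.7928])), ([152, 225, 17, 52, 493], array([158.4199, 250.9858])), ([336, 225, 17, 52, 472], array([345.7648, 251.1504])), ([137, 286, 339, 15, 3875], array([318.96  , 294.4354]))]
pred tab 0.18 [120.3939 256.221 ]
pred tab 0.19 [120.7431 256.368 ]
caddy [0.0049 0.0868] 0.057105152116259994
caddy_hook [-0.0019  0.0827] 0.18956034281645276
caddy_tab [-0.0078  0.0821] 0.2045864579594532
```

The side view puts the tab at row 206.4: the in-notch prediction is 205.7 and on top of the bar 203.8. It also stands upright in the wrist view, and the gripper is clear, so I'm handing in.

```bash
python3 -c "
from rig import *
print(hand_in())"
```

```text
the job is handed in; nothing more can be done
None
```

I hooked the caddy on at the right-hand end and slid it into the notch about 80 mm left of the rail's middle, left it hanging upright with the gripper clear, and handed in; the drop was judged from the end-wall stop and camera measurements, and no verdict came back.

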